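# Set the bar gauge to the sample tumbler and lock it

### The job

Set the bar gauge to the sample tumbler that stands on its cork bed: loosen the wing knob of the sliding jaw, slide that jaw along the bar until the tumbler sits with no gap against both jaws, and lock the knob again so that the setting holds. Nip the glass only gently and leave it standing upright between the jaws; do not shift anything else on the table.

Things in the scene. Friction and masses are not known exactly. Their poses are not given: they have to be found in the camera images.
- gauge: Bar gauge (a big caliper on a base), fixed to the table: dark steel base plate 170 x 420 x 14 mm, grey end blocks, cork bed. Origin: centre of the underside, on the table; y axis along the bar, x away from the robot, z up, yaw within 0.35 rad of the world's. In its frame the cork's top is at z = 18 mm, x = -80 to 15 mm, and the bar runs at x = 50 mm, y = -145 to 185 mm.
- fixed_face (a point): Centre of the inner face of the fixed jaw's free end, over the cork bed: a steel plate 12 mm thick, z = 19 to 58 mm above the table, x = -75 to 70 mm in the gauge's frame; the face lies at y = -130 mm there and looks to the gauge's +y. Axes as the gauge's.
- slide_face (a point): Centre of the sliding jaw's face, opposite and parallel to the fixed one, a plate of the same size; it moves along the gauge's y. Behind it (+y) a grey saddle, 60 mm wide in x, 66 mm long, top at z = 58 mm, straddles the bar and carries the knob. Freed, it slides with about 1.5 N of drag and stays where it is left; locked, it does not yield to a 25 N push.
- carriage: The whole sliding jaw (plate and saddle), about 1.1 kg with its clamp. Origin: on the table, under the bar, in the plane of its jaw face; axes as the gauge's. The opening between the jaws is its distance from the fixed jaw's face along the gauge's y: 125 to 185 mm at the start; moving towards -y closes it.
- bar: The steel bar that the sliding jaw rides on, fixed, 30 mm wide, its top 40 mm above the table. Origin: on the table under the bar; y axis along the bar.
- knob: Black wing knob on top of the sliding jaw's saddle: an upright bar-shaped grip 58 mm long, 13 mm wide, 28 mm tall (about 78 to 106 mm above the table) on a stem with a round collar, top of the collar 66 mm up. Origin: on the screw's axis, at the middle of the grip, about 92 mm above the table, 36 mm behind (+y of) the sliding jaw's face. x axis along the grip's length (a half turn looks the same), z up. Rides with the jaw.
- clamp_screw: Spindle under the knob, hidden in the saddle; its foot presses on the bar. Origin: on the table, on its axis. Quick thread, 1 mm per rad: clockwise from above tightens. Starts locked, 1.2 to 2.6 rad past the point where it bites, which varies and must be felt. Loose, it turns with 0.2 N m and stays put; past the bite each rad adds about 55 N on the bar and 0.06 N m. Well locked is 1.5 rad past.
- sample_mid (a point): Centre, half-way up (46 mm), of the sample: a clear straight-sided hand-blown tumbler about 80 mm wide, 92 mm tall, open at the top, 0.36 kg, loose, standing upright on the cork bed between the jaws, not yet touching either; z axis up. It slides over the cork when a jaw pushes it.
- tall_glass: another glass, a tall clear tumbler 64 mm wide and 135 mm tall, standing aside; leave it alone. Origin: middle of its underside.
- bowl: small clear glass bowl, 124 mm across the rim, 55 mm tall; leave it alone. Origin: middle of its underside.
- jacks: the blower's jacks, steel, 250 mm long, lying along the back of the gauge; leave them alone. Origin: on the table at the middle of its length, x along its length.
- tweezers: steel tweezers, 200 mm long, 8 mm thick, lying near the open end of the gauge; leave them alone. Origin: on the table at its middle, x along its length.
- shears: steel shears with two ring handles, 190 mm long, lying flat; leave them alone. Origin: on the table at the pivot, blades towards x.
- block: cherry-wood shaping block, a cup 100 mm wide and 50 mm tall with a round handle; leave it alone. Origin: under the middle of the cup, the handle runs 200 mm along x.
- wax: flat round tin of beeswax, 68 mm wide, 24 mm tall, close to the robot's side of the gauge; leave it alone. Origin: middle of its underside.
- sample: The same tumbler; origin at the centre of its underside.
Things that resemble listed ones, but are neither listed nor needed, are in the scene too. What is shaped like the sample but orange or red is not meant.

How it is judged:
On the way, in this order (a step that is already met when the one before it is completed fails the run):
1. the clamp is freed: the knob's screw presses on the bar with less than 15 N (contact force between clamp_screw and bar below 15 N), for 0.2 s.
2. the jaws are closed on the sample: it stands on the bed against the fixed jaw and the sliding jaw is up to it, within 1.5 mm (y of slide_face in the frame of gauge between -0.052 and -0.0485 m and y of sample_mid in the frame of gauge between -0.093 and -0.0865 m and x of sample_mid in the frame of gauge between -0.065 and -0.005 m and angle between sample_mid's own z axis and vertical below 0.06 rad), for 0.2 s.
At the end, for the whole second after the job is handed in: The jaws are 78 to 81.5 mm apart with the tumbler upright (within 0.06 rad) on the bed between them, its centre 37 to 43.5 mm from the fixed jaw and 5 to 65 mm on the robot's side of the gauge's middle; the knob's screw presses on the bar with over 50 N; the jaw is at rest (all of step 2 and contact force between clamp_screw and bar above 50 N and linear speed of carriage below 0.005 m/s); the robot touches nothing.
It fails at once if the glass is struck or squeezed by the sliding jaw with more than 40 N (contact force between carriage and sample above 40 N).
It fails at once if the sample tumbler is tipped by more than 0.25 rad (angle between sample_mid's own z axis and vertical above 0.25 rad).
It fails at once if another thing on the table is moved by more than 30 mm (distance of any of tall_glass, bowl, jacks, tweezers, shears, block, wax from where it was at the start of the episode above 0.03 m).
It also fails if it takes over 51 s, if anything falls off the work surface, if the arm or the gripper's body presses on something with over 40 N, if the wrist force passes 120 N, or if a joint passes its speed limit or range.

### The arm

A 7-joint arm with a two-finger parallel gripper is mounted at the origin on the work surface. World frame = base frame: x ahead of the robot, y to its left, z up, the work surface at z = 0. Lengths are in m, angles in rad, forces in N, time in s.
With the tool pointing down it reaches from about 0.4 to 0.85 m from the base axis. Payload 4.5 kg.
Tool frame: the origin (TCP) lies at the very end of the fingers, on their centre line; the grasp point (between the pads) lies 19 mm behind it (tcp_to_grasp is the z of the grasp point in the tool frame, in m); z points along the fingers, y is the line along which they close (so a half turn about z gives the same grasp; the last joint's range is limited). The gripper opens to 88 mm and grips with 3 to 60 N. Pads are 18 mm wide; open, the fingers measure 123 mm over their backs; the gripper's body (75 mm by 187 mm) begins 45 mm behind the grasp point.
Start: joints at [1.268, 0.689, -0.195, 1.565, 0.157, 0.902, -0.215], TCP at [0.207, -0.59, 0.239] pointing down, gripper open.
Joint ranges: [-3.01, 3.01], [-0.46, 2.08], [-1.47, 1.51], [0.13, 2.56], [-1, 4.14], [0.04, 2.09], [-2.66, 2.66]. Speed limits (rad/s): [2.57, 2.57, 3.14, 3.14, 3.14, 3.14, 3.14].

### API

Orientations are given as a unit quaternion [x, y, z, w].
In Python, from plant import * gives the robot as it stands. The module is installed in compiled form; this text tells all that it offers.
- The arm moves only by the shell command python3 -m jog 'ROWS' [OPENING] [FORCE]. ROWS is JSON, a list that holds one entry, the list of rows, each a list of 6 numbers: the shift along the tool's x, y, z in m, then the turn, a rotation vector about the tool's x, y, z in rad. In form: [[[dx, dy, dz, ax, ay, az], ...]]. A call has 1 to 12 rows; each row shifts and turns the commanded pose from where the row before left it, along the tool's axes as they then stand; what a row does not reach is not made up. A row lasts 1/8 s, in which the tool goes at most 62.5 mm and 10.7 degrees, less where a joint would pass 70% of its speed; a pose out of reach is approached as far as the arm can. A call with a gripper value outside its range is refused whole. OPENING is the finger opening in m, from 0 to 0.0881, set as the call begins (- or left out, the last holds). The fingers move at their own pace and stop on an object; FORCE is the grip in N (left out, the last holds). Time passes only in rows, so rows that do not move let the fingers close. It gives the time, the measured TCP pose, the force, the opening and the grip force at its end, in the units of the state.
- get_state(): the state, without advancing time (a new reading comes with each control period).
- snapshot(name): name is "scene" or "top" or "wrist"; returns a dict with "frame" (420x560x3 uint8, red, green, blue), "mtx" (3x3 intrinsics, pixels), "xyz" and "orientation" of the camera in the world; the wrist camera has in their place "mount" (4x4, takes a point from camera to tool coordinates, whose origin is the TCP and whose axes are the flange's). Camera axes: x right, y down, z forward; pixel columns grow to the right and rows downward; lengths in m; the calibration is good to about 2 mm. The wrist camera is an equidistant fisheye: a pixel r from the principal point sees the ray r / f radians off the axis. A picture is of the moment at which its call begins: read the wrist's pose just before it. There is no depth.
- finish_job(): hands the job in; it is judged then, once.
The state is a dict: "clock": time; "q": joint angles; "qd": joint speeds; "joint_torque": joint torques, N m; "tool_pos": TCP position; "eef_rot": TCP orientation; "contact_force": force on the tool from outside, world axes, zero at the start; "moment": the same for the moment, N m; "opening": opening from 0.0 (shut) to 1.0 (fully open); "finger_force": force on a finger pad.
Only numpy, scipy, OpenCV 4.12 (cv2) and the standard library are available. Lean on these libraries where they do the work, as an engineer would, in place of code of your own. Each camera call takes 0.05 s, during which the arm holds its last target. There are 200 camera calls.

## Working session

There is one attempt and no reset: what is moved stays moved. The work goes in short steps, Python scripts to look and compute and a shell command to move; the robot and the scene stay as the last step left them, time stands still between calls to the robot, and variables do not carry over. Pictures are saved under pics/ and viewed, at most 10 in all, crops included, and the job is handed in when it is done.

```bash
mkdir -p pics; python3 - <<'E'
from plant import *
import cv2,numpy as np
s=get_state();print(s)
for n in("scene","top"):
    p=snapshot(n);cv2.imwrite(f"pics/{n}0.png",cv2.cvtColor(p["frame"],cv2.COLOR_RGB2BGR));print(n,p["mtx"],p["xyz"],p["orientation"])
E
```

```text
{'clock': 0.0, 'q': array([ 1.26782626,  0.69000107, -0.19451156,  1.56633903,  0.15732525,
        0.90247954, -0.21510357]), 'qd': array([ 7.87361579e-04,  2.54437549e-04,  1.38129906e-03,  9.20549991e-04,
        4.49072633e-04, -2.78492250e-04,  3.98272411e-05]), 'joint_torque': array([ 2.31575259e-04, -5.27556431e+01, -1.26692601e+00, -1.53429347e+01,
       -5.25969348e-02,  6.56967197e-03,  1.68183215e-04]), 'tool_pos': array([ 0.20626528, -0.58931922,  0.23790063]), 'eef_rot': array([ 9.85848413e-01,  1.67636712e-01, -2.26805787e-04, -8.87891657e-04]), 'contact_force': array([ 0.69073408, -0.04190866, -0.61564999]), 'moment': array([ 0.00039333, -0.00192955,  0.0282774 ]), 'finger_force': 0.0, 'opening': 0.9967341251483445}
scene [[393.88798877   0.         276.8111717 ]
 [  0.         393.88798877 208.43513537]
 [  0.           0.           1.        ]] [ 1.31924787 -0.20723923  0.96377907] [ 0.73948107  0.56478337 -0.22527715 -0.28885583]
top [[379.73176962   0.         280.77279465]
 [  0.         379.73176962 214.63034569]
 [  0.           0.           1.        ]] [ 3.27347125e-01 -1.09580077e-03  1.20016397e+00] [ 0.70552373 -0.70296935  0.06259387 -0.06443886]
```

View pics/scene0.png

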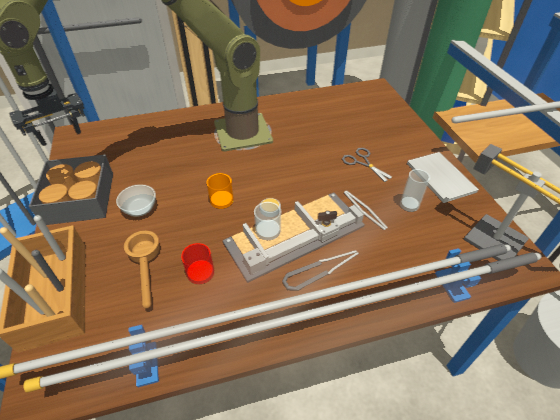

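View pics/top0.png

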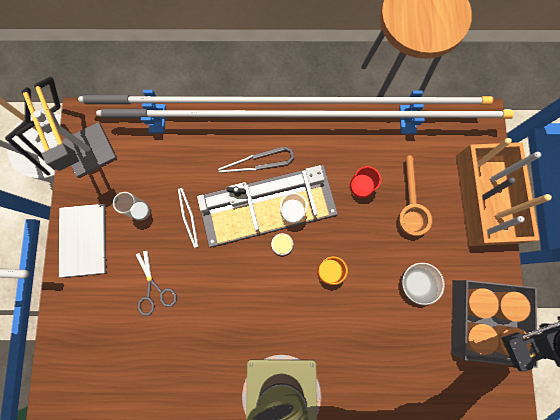

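Candidates for the sample in the top view are the clear tumbler on the cork (293,209), the orange one (333,270), the red one (366,182) and the tall clear glass (138,210). I choose (293,209). The knob is the black thing on the saddle at (238,190). I'll check both in one close crop.

```bash
cat > h.py <<'E'
from plant import *
import cv2,numpy as np
from scipy.spatial.transform import Rotation as R
def ray(p,u,v):
    d=np.linalg.inv(p["mtx"])@[u,v,1.]
    return p["xyz"],R.from_quat(p["orientation"]).as_matrix()@d
def plane(p,u,v,z):
    o,d=ray(p,u,v);return o+d*(z-o[2])/d[2]
E
python3 - <<'E'
from h import *
p=snapshot("top");im=cv2.cvtColor(p["frame"],cv2.COLOR_RGB2BGR)
c=im[155:255,180:350];cv2.imwrite("pics/crop.png",cv2.resize(c,None,fx=4.7,fy=4.7,interpolation=cv2.INTER_CUBIC))
E
```

```text
(no output)
```

View pics/crop.png

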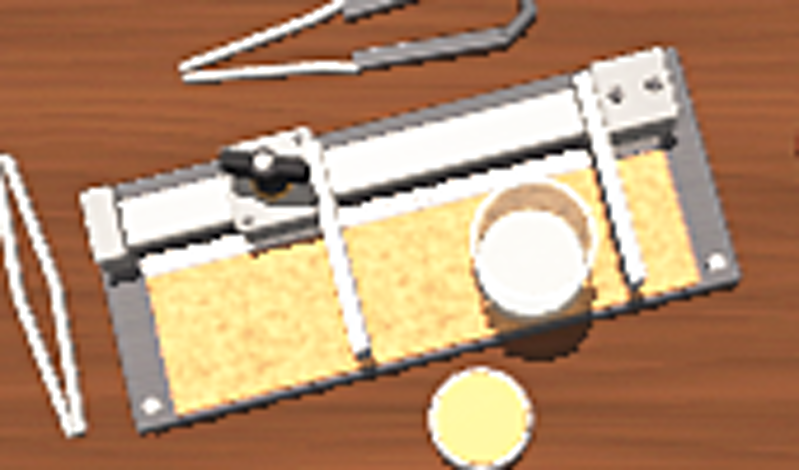

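The crop confirms it: clear tumbler on the cork, with its rim centre at about (535,240) in the crop. The knob is at (263,163), the jaw plates run (318,135)-(362,352) and (580,78)-(632,285), and the wax is at (480,418).

```bash
cat >> h.py <<'E'
def cr(p,a,b,z): return plane(p,180+(a+.5)/4.7-.5,155+(b+.5)/4.7-.5,z)
E
python3 - <<'E'
from h import *
p=snapshot("top")
C=np.array([cr(p,*c,.014) for c in[(88,192),(670,48),(740,280),(142,432)]])
print(C.round(4));o=C.mean(0)[:2]
# y axis: from right (fixed) to left
yv=(C[0]-C[1]+C[3]-C[2])[:2];yv/=np.linalg.norm(yv);yaw=np.arctan2(-yv[0],yv[1])
print("o",o,"yaw",yaw,np.linalg.norm(C[0]-C[1]),np.linalg.norm(C[1]-C[2]))
G=lambda w:np.array([[np.cos(yaw),np.sin(yaw)],[-np.sin(yaw),np.cos(yaw)]])@(w[:2]-o)
for n,a,b,z in[("slide",316,135,.058),("slide",370,345,.058),("fix",577,80,.058),("fix",630,285,.058),("knob",263,163,.106),("k1",220,160,.100),("k2",308,172,.100),("rim",535,242,.092),("wax",480,418,.024)]:
    w=cr(p,a,b,z);print(n,w.round(4),G(w).round(4))
E
```

```text
[[ 0.6046  0.267   0.014 ]
 [ 0.7081 -0.1315  0.014 ]
 [ 0.5451 -0.1762  0.014 ]
 [ 0.4409  0.224   0.014 ]]
o [0.57469579 0.04581228] yaw 0.2544473403796293 0.4117200561500422 0.16904533761045598
slide [0.6335 0.108  0.058 ] [0.0725 0.0454]
slide [0.4935 0.0703 0.058 ] [-0.0724  0.0442]
fix [ 0.6717 -0.0646  0.058 ] [ 0.0661 -0.1313]
fix [ 0.5335 -0.0982  0.058 ] [-0.0761 -0.129 ]
knob [0.6023 0.1365 0.106 ] [0.0495 0.0808]
k1 [0.6056 0.1646 0.1   ] [0.0598 0.1072]
k2 [0.598  0.1086 0.1   ] [0.0383 0.0549]
rim [ 0.5548 -0.0354  0.092 ] [-0.0397 -0.0736]
wax [ 0.45   -0.0009  0.024 ] [-0.1324 -0.0139]
```

```bash
python3 -m jog '[[[0.044,-0.0396,0,0,0,0],[0.044,-0.0396,0,0,0,0],[0.044,-0.0396,0,0,0,0],[0.044,-0.0396,0,0,0,0],[0.044,-0.0396,0,0,0,0],[0.044,-0.0396,0,0,0,0],[0.044,-0.0396,0,0,0,0],[0.044,-0.0396,0,0,0,0],[0.044,-0.0396,0,0,0,0],[0.044,-0.0396,0,0,0,0],[0.044,-0.0396,0,0,0,0],[0.044,-0.0396,0,0,0,0]]]' 0.06 40
python3 -m jog '[[[0,0,0,0,0,-0.183],[0,0,0,0,0,-0.183],[0,0,0,0,0,-0.183],[0,0,0,0,0,-0.183],[0,0,0,0,0,-0.183],[0,0,0,0,0,-0.183],[0,0,0,0,0,0]]]'
python3 - <<'E'
from h import *
s=get_state();p=snapshot("wrist");print(s["q"],s["tool_pos"],s["eef_rot"],p["mtx"],p["mount"])
cv2.imwrite("pics/w1.png",cv2.cvtColor(p["frame"],cv2.COLOR_RGB2BGR))
E
```

```text
clock: 1.7
tool_pos: [0.5486, 0.0348, 0.2387]
eef_rot: [0.986, 0.168, 0.0, 0.0]
contact_force: [0.7, 0.2, -0.6]
opening: 0.683
finger_force: 0.0
clock: 2.58
tool_pos: [0.5478, 0.0329, 0.2385]
eef_rot: [0.754, 0.657, -0.0, -0.0]
contact_force: [0.0, 0.5, 0.1]
opening: 0.681
finger_force: 0.0
[ 0.12604665  0.61378307 -0.44453615  1.7897262   0.34621049  0.81622468
 -0.62580549] [0.54775179 0.0328737  0.2385164 ] [ 7.54240761e-01  6.56597893e-01 -3.37323190e-05 -2.83034400e-04] [[325.1922621    0.         281.65102881]
 [  0.         325.1922621  207.38978151]
 [  0.           0.           1.        ]] [[ 8.36997029e-05 -9.65385421e-01 -2.60827496e-01  6.65061779e-02]
 [ 9.99999993e-01  1.02612126e-04 -5.88915985e-05  4.03622151e-04]
 [ 8.36171544e-05 -2.60827489e-01  9.65385422e-01 -1.46405379e-01]
 [ 0.00000000e+00  0.00000000e+00  0.00000000e+00  1.00000000e+00]]
```

View pics/w1.png

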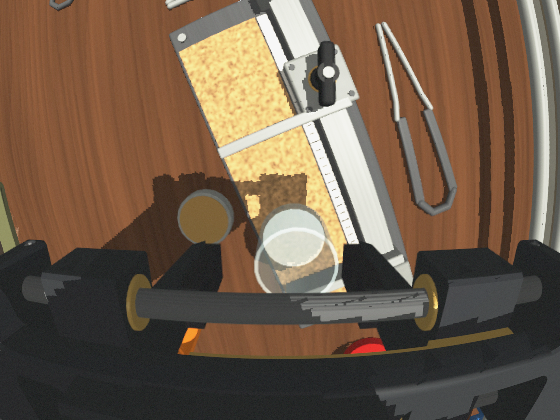

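```bash
cat >> h.py <<'E'
def wplane(p,s,u,v,z):
    K=p["mtx"];x=(u-K[0,2])/K[0,0];y=(v-K[1,2])/K[1,1];r=np.hypot(x,y)
    d=np.array([x/r*np.sin(r),y/r*np.sin(r),np.cos(r)])
    M=p["mount"];T=R.from_quat(s["eef_rot"]).as_matrix()
    o=T@M[:3,3]+s["tool_pos"];d=T@M[:3,:3]@d
    return o+d*(z-o[2])/d[2]
E
python3 - <<'E'
from h import *
s=get_state();p=snapshot("wrist")
a=wplane(p,s,326,42,.106);b=wplane(p,s,325,103,.094);b2=wplane(p,s,326,103,.106);c=wplane(p,s,328,72,.106)
T=R.from_quat(s["eef_rot"]).as_matrix()
print(a,b,b2,c,"len",np.linalg.norm(a-b2),"ang",np.arctan2(*(a-b2)[[1,0]]),"toolx",np.arctan2(T[1,0],T[0,0]))
print("mid",(a+b2)/2,"shift tool",T.T@((a+b2)/2-s["tool_pos"]), T.T@(c-s["tool_pos"]))
for u,v in((293,72),(357,97)): print(wplane(p,s,u,v,.058))
E
```

```text
[0.60458603 0.16334351 0.106     ] [0.59777826 0.1104119  0.094     ] [0.59697084 0.10983274 0.106     ] [0.60238437 0.13647999 0.106     ] len 0.0540499246656047 ang 1.4294341145435452 toolx 1.431115730316683
mid [0.60077843 0.13658812 0.106     ] shift tool [0.11003791 0.03810338 0.13254731] [0.11015442 0.03970873 0.13254673]
[0.57544924 0.14698496 0.058     ]
[0.63615802 0.11468119 0.058     ]
```

The grip lies along tool x already, with its centre at tool shift (0.110, 0.039). Next I go over it, descend and close.

```bash
python3 -m jog '[[[0.037,0.013,0,0,0,0],[0.037,0.013,0,0,0,0],[0.036,0.013,0,0,0,0],[0,0,0.045,0,0,0],[0,0,0.045,0,0,0],[0,0,0.04,0,0,0],[0,0,0.02,0,0,0],[0,0,0.0115,0,0,0],[0,0,0,0,0,0]]]' 0.05 40
python3 - <<'E'
from h import *
s=get_state();print(s["q"],s["tool_pos"],s["contact_force"],s["moment"])
p=snapshot("wrist");cv2.imwrite("pics/w2.png",cv2.cvtColor(p["frame"],cv2.COLOR_RGB2BGR))
E
```

```text
clock: 3.8
tool_pos: [0.6012, 0.1368, 0.0769]
eef_rot: [0.754, 0.657, -0.0, 0.0]
contact_force: [-0.0, -0.5, -0.4]
opening: 0.564
finger_force: 0.0
[-0.11832908  0.90935841 -0.32640771  1.70197631  0.45965539  0.60777267
 -0.84629016] [0.60122705 0.13681945 0.07689624] [-0.03318283 -0.45758738 -0.43948892] [-0.04217723 -0.05722641  0.05570244]
```

View pics/w2.png

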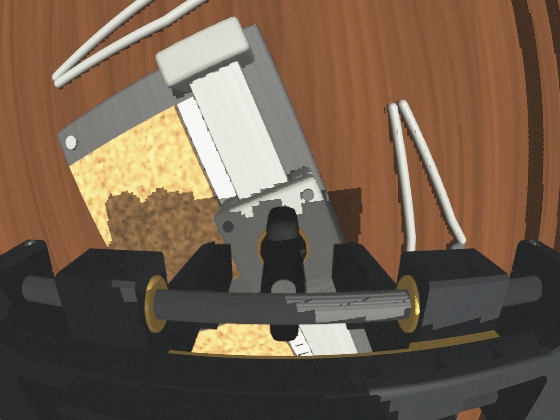

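The knob (its cap at (284,288)) sits centred between the fingers (at 210 and 355), so I close and turn a little.

```bash
python3 -m jog '[[[0,0,0,0,0,0],[0,0,0,0,0,0],[0,0,0,0,0,0],[0,0,0,0,0,0]]]' 0.0 40
python3 -c "
from plant import *;s=get_state();print(s['q'],s['moment'],s['contact_force'])"
python3 -m jog '[[[0,0,-0.0002,0,0,-0.18],[0,0,-0.0002,0,0,-0.18],[0,0,0,0,0,0]]]'
python3 -c "
from plant import *;s=get_state();print(s['q'],s['moment'],s['contact_force'])"
```

```text
clock: 4.35
tool_pos: [0.602, 0.1367, 0.0775]
eef_rot: [0.754, 0.657, 0.001, 0.0]
contact_force: [0.0, 0.2, -2.2]
opening: 0.144
finger_force: 40.0
[-0.11750042  0.90858696 -0.32686033  1.70145908  0.46045149  0.6071909
 -0.84554182] [0.07241878 0.40869022 0.16640311] [ 0.01920267  0.18336518 -2.17436921]
clock: 4.72
tool_pos: [0.6021, 0.1368, 0.0777]
eef_rot: [0.624, 0.781, 0.001, 0.0]
contact_force: [2.0, -0.1, -0.4]
opening: 0.147
finger_force: 40.0
[-0.06562031  0.92160203 -0.422784    1.69807889  0.57269746  0.64657081
 -0.58369452] [-0.03943233 -0.43802221  0.26413641] [ 1.95420767 -0.1305201  -0.41260052]
```

```bash
python3 -m jog '[[[0,0,-0.0002,0,0,-0.18],[0,0,-0.0002,0,0,-0.18],[0,0,-0.0002,0,0,-0.18],[0,0,-0.0002,0,0,-0.18],[0,0,-0.0002,0,0,-0.18],[0,0,0,0,0,0]]]'
python3 -c "
from plant import *;s=get_state();print(s['q'],s['moment'],s['contact_force'])"
python3 -m jog '[[[0,0,-0.0002,0,0,-0.18],[0,0,-0.0002,0,0,-0.18],[0,0,-0.0002,0,0,-0.18],[0,0,-0.0002,0,0,-0.18],[0,0,0,0,0,0]]]'
python3 -c "
from plant import *;s=get_state();print(s['q'],s['moment'],s['contact_force'])"
```

```text
clock: 5.48
tool_pos: [0.6024, 0.1369, 0.0785]
eef_rot: [0.224, 0.975, 0.001, 0.001]
contact_force: [4.2, 0.9, -3.0]
opening: 0.148
finger_force: 40.0
[ 0.05194882  0.96959285 -0.65296824  1.69054228  0.8043362   0.7684036
  0.12272606] [ 0.10399536 -0.92397462  0.17145939] [ 4.21551886  0.90281819 -2.9898014 ]
clock: 6.1
tool_pos: [0.6024, 0.1371, 0.0793]
eef_rot: [-0.133, 0.991, 0.0, 0.001]
contact_force: [4.5, 2.3, -4.4]
opening: 0.138
finger_force: 40.0
[ 0.12811604  1.01891184 -0.81761423  1.68597524  0.940932    0.87624302
  0.73737452] [ 0.40735476 -1.22254864  0.19357909] [ 4.53248262  2.28662907 -4.44503922]
```

```bash
python3 -m jog '[[[0,0,-0.0001,0,0,-0.18],[0,0,-0.0001,0,0,-0.18],[0,0,-0.0001,0,0,-0.18],[0,0,-0.0001,0,0,-0.18],[0,0,-0.0001,0,0,-0.18],[0,0,0,0,0,0]]]'
python3 - <<'E'
from h import *
s=get_state();print(s['q'],s['moment'],s['contact_force'])
T=R.from_quat(s["eef_rot"]).as_matrix();d=-np.array([-np.sin(.2544),np.cos(.2544),0]);print("unit slide dir in tool",T.T@d)
E
```

```text
clock: 6.85
tool_pos: [0.6021, 0.1373, 0.0801]
eef_rot: [-0.551, 0.835, -0.0, 0.001]
contact_force: [4.2, 0.9, -2.2]
opening: 0.144
finger_force: 40.0
[ 0.19849241  1.08483135 -0.9907148   1.68231174  1.06548636  1.00661367
  1.55023403] [ 0.54520886 -1.11337398  0.21415164] [ 4.20709922  0.86067243 -2.20275902]
unit slide dir in tool [ 7.90985009e-01 -6.11835322e-01 -5.04156864e-04]
```

```bash
python3 -m jog '[[[0.0008,-0.0006,0,0,0,0],[0.0024,-0.0018,0,0,0,0],[0.0047,-0.0037,0,0,0,0],[0.0047,-0.0037,0,0,0,0],[0.0047,-0.0037,0,0,0,0],[0.0047,-0.0037,0,0,0,0],[0.0047,-0.0037,0,0,0,0],[0.0047,-0.0037,0,0,0,0],[0.0024,-0.0018,0,0,0,0],[0,0,0,0,0,0]]]'
cat > st.py <<'E'
from h import *
import sys
s=get_state();u=np.array([np.sin(.2544),-np.cos(.2544),0]);w=np.array([u[1],-u[0],0])
f=s["contact_force"];d=s["tool_pos"]-np.array([.6021,.1373,.0801])
print("F along",f@u,"lat",f@w,"z",f[2],"travel",d@u,"lat",d@w,"mz",s["moment"][2],"q7",s["q"][6],"q3",s["q"][2])
E
python3 st.py
python3 - <<'E'
from h import *
p=snapshot("top");im=cv2.cvtColor(p["frame"],cv2.COLOR_RGB2BGR)
c=im[155:255,180:350];cv2.imwrite("pics/crop2.png",cv2.resize(c,None,fx=4.7,fy=4.7,interpolation=cv2.INTER_CUBIC))
E
```

```text
clock: 8.1
tool_pos: [0.6131, 0.0949, 0.0801]
eef_rot: [-0.553, 0.833, -0.001, 0.0]
contact_force: [4.9, 1.0, -0.2]
opening: 0.141
finger_force: 39.9
F along 0.2768974709584376 lat -5.0245921450428 z -0.194970394724712 travel 0.043837968456152274 lat -1.2761339369975124e-05 mz 0.11982327216261551 q7 1.6303919202038395 q3 -0.9930131866767752
```

View pics/crop2.png

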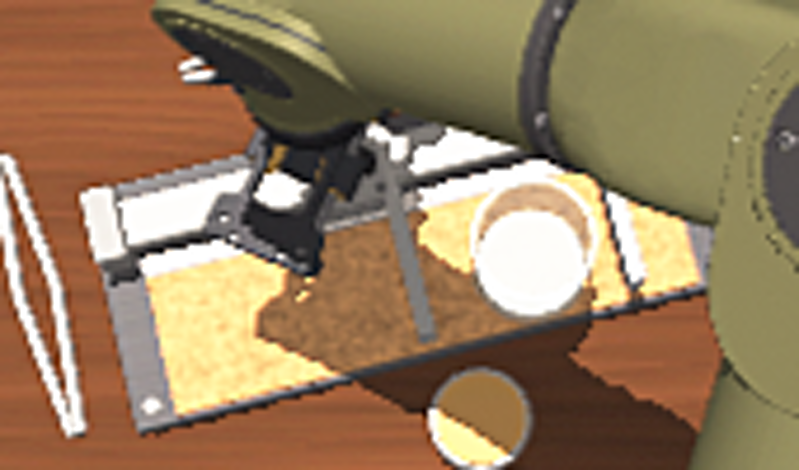

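The jaw plate has moved towards the tumbler (now near crop x 390-430) with the tumbler untouched. I carry on, then slow down near the glass.

```bash
python3 -m jog '[[[0.0016,-0.0012,0,0,0,0],[0.0032,-0.0024,0,0,0,0],[0.004,-0.0031,0,0,0,0],[0.004,-0.0031,0,0,0,0],[0.004,-0.0031,0,0,0,0],[0.0032,-0.0024,0,0,0,0],[0.0016,-0.0012,0,0,0,0],[0,0,0,0,0,0]]]'
python3 st.py
python3 -m jog '[[[0.0008,-0.0006,0,0,0,0],[0.0008,-0.0006,0,0,0,0],[0.0008,-0.0006,0,0,0,0],[0.0008,-0.0006,0,0,0,0],[0.0008,-0.0006,0,0,0,0],[0.0008,-0.0006,0,0,0,0],[0.0008,-0.0006,0,0,0,0],[0.0008,-0.0006,0,0,0,0],[0.0008,-0.0006,0,0,0,0],[0.0008,-0.0006,0,0,0,0],[0.0008,-0.0006,0,0,0,0],[0.0008,-0.0006,0,0,0,0]]]'
python3 st.py
```

```text
clock: 9.15
tool_pos: [0.6198, 0.0693, 0.0801]
eef_rot: [-0.553, 0.833, -0.0, 0.0]
contact_force: [5.5, 0.8, -1.4]
opening: 0.145
finger_force: 39.9
F along 0.5762636712983406 lat -5.492621780429185 z -1.4218275167364727 travel 0.07025586121437695 lat -3.064979447690512e-05 mz 0.03153789550299411 q7 1.6809828388989931 q3 -0.9951378847489083
clock: 10.65
tool_pos: [0.6224, 0.0594, 0.0801]
eef_rot: [-0.554, 0.833, 0.001, 0.001]
contact_force: [3.8, 5.4, -2.3]
opening: 0.144
finger_force: 40.0
F along -4.2602536844351295 lat -5.035971630510838 z -2.3468203405977515 travel 0.08050021312565755 lat 3.683576337010685e-06 mz 0.05143851438470867 q7 1.703538662990928 q3 -0.9970156385363228
```

```bash
python3 -m jog '[[[0.0008,-0.0006,0,0,0,0],[0.0008,-0.0006,0,0,0,0],[0.0008,-0.0006,0,0,0,0],[0.0008,-0.0006,0,0,0,0],[0.0008,-0.0006,0,0,0,0],[0.0008,-0.0006,0,0,0,0],[0.0008,-0.0006,0,0,0,0],[0.0008,-0.0006,0,0,0,0],[0.0008,-0.0006,0,0,0,0]]]'
python3 st.py
python3 -m jog '[[[0.0004,-0.0003,0,0,0,0],[0.0004,-0.0003,0,0,0,0],[0.0004,-0.0003,0,0,0,0],[0.0004,-0.0003,0,0,0,0],[0.0004,-0.0003,0,0,0,0],[0.0004,-0.0003,0,0,0,0]]]'
python3 st.py
```

```text
clock: 11.78
tool_pos: [0.6246, 0.0508, 0.0801]
eef_rot: [-0.554, 0.833, 0.001, 0.001]
contact_force: [4.0, 4.9, -1.5]
opening: 0.143
finger_force: 40.0
F along -3.7727805659699887 lat -5.068803505622656 z -1.4897787187584615 travel 0.08941728899165162 lat -1.070500906981242e-05 mz -0.029941779197994397 q7 1.7207739823214616 q3 -0.9975999613526487
clock: 12.52
tool_pos: [0.6254, 0.0479, 0.0801]
eef_rot: [-0.554, 0.833, 0.001, 0.001]
contact_force: [5.6, 5.0, -2.5]
opening: 0.146
finger_force: 40.0
F along -3.4380738207882495 lat -6.640409712307286 z -2.484912799003506 travel 0.09240105804197613 lat -1.2348543126079324e-05 mz 0.004708467830567466 q7 1.7265293094219252 q3 -0.9977621793224855
```

```bash
for i in 1; do python3 -m jog '[[[0.0004,-0.0003,0,0,0,0],[0.0004,-0.0003,0,0,0,0],[0.0004,-0.0003,0,0,0,0]]]'|head -1
python3 st.py; done
python3 -m jog '[[[0.0004,-0.0003,0,0,0,0],[0.0004,-0.0003,0,0,0,0]]]'|head -1
python3 st.py
```

```text
clock: 12.9
F along -3.926254196442761 lat -6.376395690422158 z -2.7752069190429705 travel 0.09386462868853163 lat -2.3735476798930442e-05 mz -0.011271375033928065 q7 1.729403879645449 q3 -0.9978849124869899
clock: 13.15
F along -5.153227133639485 lat -5.760213546484811 z -3.202435543722298 travel 0.09403581587601889 lat -1.7604642200445657e-05 mz 0.04534765179718172 q7 1.7313575287883414 q3 -0.9985681559577216
```

```bash
python3 -m jog '[[[0,0,0,0,0,0],[0,0,0,0,0,0]]]'|head -1
python3 st.py
python3 -m jog '[[[0.0004,-0.0003,0,0,0,0],[0,0,0,0,0,0]]]'|head -1
python3 st.py
```

```text
clock: 13.4
F along -3.9003321868171104 lat -6.323890693988996 z -2.100168019442455 travel 0.09402064920536335 lat -4.4347619267592715e-06 mz 0.042544951331942714 q7 1.7313206338432336 q3 -0.9985655259467409
clock: 13.65
F along -4.979428637171495 lat -6.571479354707812 z -3.7021332440058634 travel 0.094037895279557 lat -1.974705388739294e-05 mz 0.01908145332281375 q7 1.7322368353843853 q3 -0.9989898835677874
```

```bash
python3 -m jog '[[[0.0008,-0.0006,0,0,0,0],[0.0008,-0.0006,0,0,0,0],[0,0,0,0,0,0]]]'|head -1
python3 st.py
python3 - <<'E'
from h import *
s=get_state();p=snapshot("top");q=snapshot("scene");im=cv2.cvtColor(p["frame"],cv2.COLOR_RGB2BGR);jm=cv2.cvtColor(q["frame"],cv2.COLOR_RGB2BGR)
a=cv2.resize(im[155:255,210:350],(560,400),interpolation=cv2.INTER_CUBIC);b=cv2.resize(jm[180:280,220:280+80],(240,300))
cv2.imwrite("pics/c3.png",cv2.resize(im[170:240,240:340],(800,560),interpolation=cv2.INTER_CUBIC))
E
```

```text
clock: 14.02
F along -8.435334834941202 lat -6.381724226657419 z -4.508592957352647 travel 0.09407083712710759 lat -1.607852048798897e-05 mz -0.04817072236409688 q7 1.736059702833518 q3 -1.00067875589799
```

View pics/c3.png

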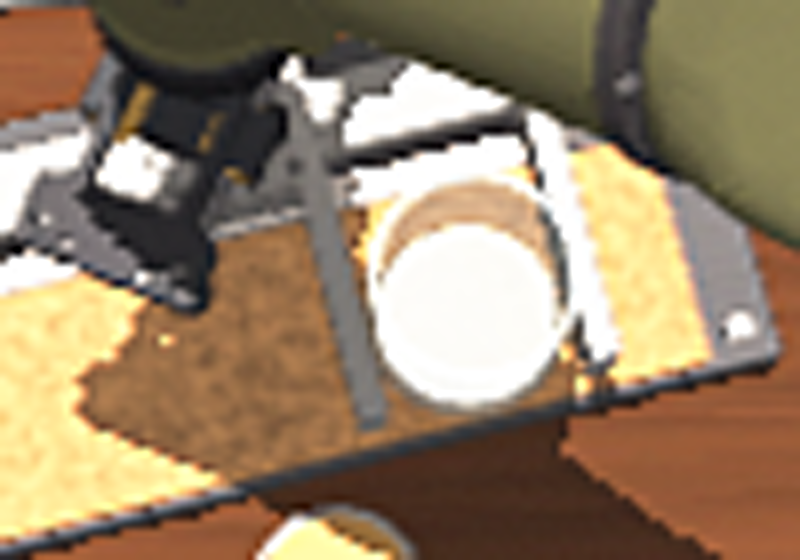

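The tumbler touches both jaws: the plates are at (350,320) and (570,260), with the rim spanning 370-570 between them. Time to lock.

```bash
python3 -m jog '[[[0,0,0.0002,0,0,0.18],[0,0,0.0002,0,0,0.18],[0,0,0.0002,0,0,0.18],[0,0,0.0002,0,0,0.18],[0,0,0.0002,0,0,0.18],[0,0,0.0002,0,0,0.18],[0,0,0,0,0,0]]]'
python3 st.py
python3 -m jog '[[[0,0,0.0002,0,0,0.18],[0,0,0.0002,0,0,0.18],[0,0,0.0002,0,0,0.18],[0,0,0.0002,0,0,0.18],[0,0,0.0002,0,0,0.18],[0,0,0.0002,0,0,0.18],[0,0,0,0,0,0]]]'
python3 st.py
```

```text
clock: 15.0
tool_pos: [0.626, 0.0459, 0.079]
eef_rot: [-0.047, 0.999, 0.003, 0.0]
contact_force: [4.0, 8.3, -3.0]
opening: 0.148
finger_force: 40.1
F along -7.045799462903915 lat -5.969401256638822 z -2.990537808047487 travel 0.09446119752408937 lat -0.00017512766473022488 mz -0.16297701591004682 q7 0.7543473719493726 q3 -0.7995100768317924
clock: 15.88
tool_pos: [0.626, 0.0455, 0.078]
eef_rot: [0.474, 0.881, 0.002, -0.001]
contact_force: [1.0, 7.3, -0.6]
opening: 0.143
finger_force: 40.0
F along -6.8235347798548345 lat -2.7674596585332027 z -0.6292975419919051 travel 0.09483698167776056 lat -5.285222176626767e-06 mz -0.12951592185664723 q7 -0.15757098363220198 q3 -0.5528794709514498
```

```bash
python3 -m jog '[[[0,0,0.0002,0,0,0.18],[0,0,0.0002,0,0,0.18],[0,0,0.0002,0,0,0.18],[0,0,0.0002,0,0,0.18],[0,0,0.0002,0,0,0.18],[0,0,0.0002,0,0,0.18],[0,0,0,0,0,0]]]'
python3 st.py
```

```text
clock: 16.75
tool_pos: [0.6255, 0.0454, 0.0771]
eef_rot: [0.859, 0.512, 0.001, -0.002]
contact_force: [0.3, 6.0, 5.1]
opening: 0.144
finger_force: 40.0
F along -5.763844775685987 lat -1.7989743928274213 z 5.1456069232966986 travel 0.09482769913425113 lat 0.0004298081285367376 mz -0.08267045133314495 q7 -0.975680059911979 q3 -0.2782196779058905
```

```bash
python3 -m jog '[[[0,0,0.0002,0,0,0.18],[0,0,0.0002,0,0,0.18],[0,0,-0.0008,0,0,0],[0,0,0,0,0,0]]]' 0 55
python3 st.py
python3 -m jog '[[[0.0004,-0.0009,0,0,0,0],[0.0004,-0.0009,0,0,0,0],[0.0004,-0.0009,0,0,0,0],[0.0004,-0.0009,0,0,0,0],[0.0004,-0.0009,0,0,0,0],[0.0004,-0.0009,0,0,0,0],[0,0,0,0,0,0]]]'
python3 st.py
```

```text
clock: 17.25
tool_pos: [0.6254, 0.0455, 0.0769]
eef_rot: [0.937, 0.35, 0.0, -0.003]
contact_force: [1.0, 6.8, 1.0]
opening: 0.141
finger_force: 55.0
F along -6.3263312021683715 lat -2.704543588372641 z 0.9749904965533922 travel 0.09472096135648024 lat 0.000558378403927889 mz -0.1111647454917827 q7 -1.2279612963371036 q3 -0.18712724851733248
clock: 18.12
tool_pos: [0.6254, 0.0455, 0.0769]
eef_rot: [0.937, 0.349, 0.0, 0.001]
contact_force: [3.9, 0.7, 3.1]
opening: 0.138
finger_force: 55.0
F along 0.2678104023322817 lat -3.945045211050971 z 3.094164514957161 travel 0.0946656381079925 lat 0.0005567974887231857 mz -0.04563943850280902 q7 -1.2353700018579514 q3 -0.1793913413547845
```

Pull back a little more to prove the lock.

```bash
python3 -m jog '[[[0.0009,-0.0018,0,0,0,0],[0.0009,-0.0018,0,0,0,0],[0,0,0,0,0,0]]]'|head -1
python3 st.py
python3 -m jog '[[[-0.0009,0.0018,0,0,0,0],[-0.0009,0.0018,0,0,0,0],[0,0,0,0,0,0]]]'|head -1
python3 st.py
python3 -m jog '[[[0,0,0,0,0,0],[0,0,0,0,0,0],[0,0,0,0,0,0],[0,0,0,0,0,0]]]' 0.045
python3 - <<'E'
from h import *
s=get_state();p=snapshot("wrist");cv2.imwrite("pics/w4.png",cv2.cvtColor(p["frame"],cv2.COLOR_RGB2BGR))
E
```

```text
clock: 18.5
F along 6.965746634114565 lat -4.730511251693716 z 1.0522213877053128 travel 0.09455683529385944 lat 0.0005769183891207183 mz -0.032078741692580126 q7 -1.2410736519685588 q3 -0.17380508762515645
clock: 18.88
F along 3.0923971887626758 lat -4.268336214797388 z 3.1777817518343645 travel 0.09460055629424441 lat 0.0005953564752477159 mz -0.08567497332929866 q7 -1.23543072496912 q3 -0.179647803162722
clock: 19.38
tool_pos: [0.6243, 0.0468, 0.0764]
eef_rot: [0.937, 0.35, -0.001, -0.0]
contact_force: [-0.3, -0.1, -0.9]
opening: 0.509
finger_force: 0.0
```

View pics/w4.png

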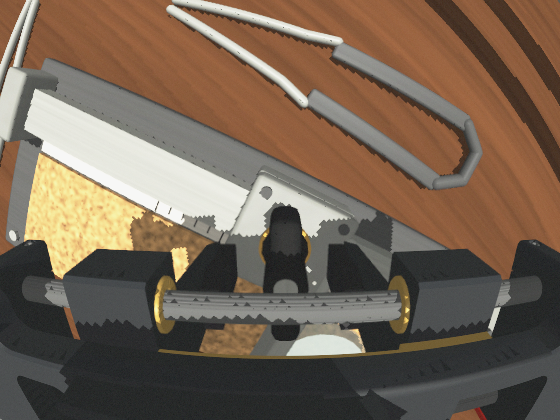

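It holds at 7 N of pull. The knob stands along the image's vertical at (285,270), so it did not slip in the grip, and the fingers are clear on both sides. I rise straight up, back off and check.

```bash
python3 -m jog '[[[0,0,-0.01,0,0,0],[0,0,-0.03,0,0,0],[0,0,-0.04,0,0,0],[0,0,-0.04,0,0,0],[0,0,-0.04,0,0,0],[-0.04,-0.04,0,0,0,0],[-0.04,-0.04,0,0,0,0],[-0.04,-0.04,0,0,0,0],[-0.04,-0.04,0,0,0,0],[-0.04,-0.04,0,0,0,0],[0,0,0,0,0,0],[0,0,0,0,0,0]]]'
python3 - <<'E'
from h import *
p=snapshot("top");im=cv2.cvtColor(p["frame"],cv2.COLOR_RGB2BGR)
c=im[155:255,180:350];cv2.imwrite("pics/crop5.png",cv2.resize(c,None,fx=4.7,fy=4.7,interpolation=cv2.INTER_CUBIC))
E
```

```text
clock: 20.92
tool_pos: [0.3442, 0.067, 0.2374]
eef_rot: [0.937, 0.35, 0.002, 0.0]
contact_force: [0.2, -0.3, 0.1]
opening: 0.51
finger_force: 0.0
```

View pics/crop5.png

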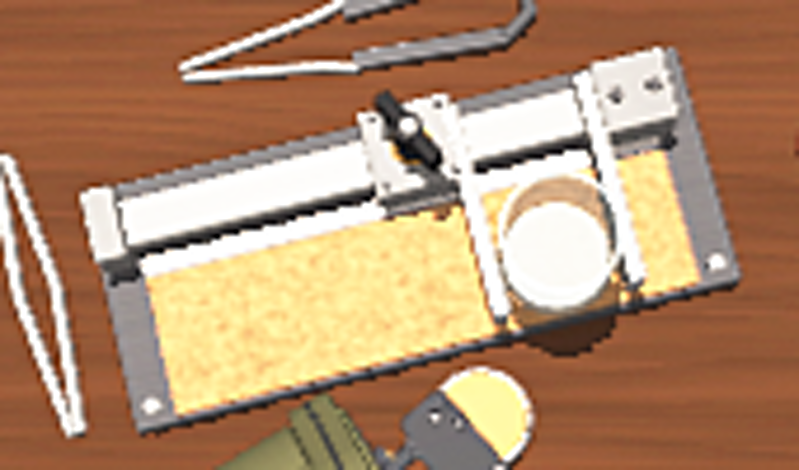

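The jaws sit against the tumbler on both sides (edges at (505,315) and (630,285)). The glass is upright and nothing else has moved, so I hand in.

```bash
python3 -c "
from plant import *;print(finish_job())"
```

```text
the job is handed in; nothing more can be done
None
```

The gauge is set and handed in at about 21 s: the jaws are closed on the tumbler, which stands upright between them, and the knob is relocked about 0.7 rad tighter than it started; the lock held a 7 N pull, and no verdict came back on hand-in.

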